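# Run the drive dock's slide past its hidden gates to the end stop

### The arm

A 6-joint arm with a two-finger parallel gripper is mounted at the origin on a cart in front of the work surface, level with it; the furniture and walls round the work are solid. World frame = base frame: x ahead of the robot, y to its left, z up, the work surface at z = 0. Lengths are in m, angles in rad, forces in N, time in s.
With the tool pointing down it reaches from about 0.3 to 0.875 m from the base axis. Payload 6.4 kg.
Tool frame: the origin (TCP) lies at the very end of the fingers, on their centre line; the grasp point (between the pads) lies 19 mm behind it; z points along the fingers, y is the line along which they close (so a half turn about z gives the same grasp; the last joint's range is limited). The gripper opens to 88 mm and grips with 3 to 60 N. Pads are 18 mm wide; open, the fingers measure 123 mm over their backs; the gripper's body (75 mm by 187 mm) begins 45 mm behind the grasp point.
Start: joints at [0.9, 0.181, 1.607, -0, 1.354, -0.206], TCP at [0.258, 0.514, 0.239] pointing down, gripper open.
Joint ranges: [-2.99, 2.99], [-0.89, 2.07], [0.3, 2.58], [-1.14, 4.28], [0, 2.63], [-3.12, 3.12]. Speed limits (rad/s): [2.57, 2.57, 3.01, 3.14, 3.14, 3.14].

### API

Orientations are given as a 3x3 rotation matrix whose columns are the frame's x, y, z axes.
In Python, from workcell import r gives the robot as it stands.
- The arm moves only by the tool play_rows, never from a script. Its argument "plan" is a list that holds one entry, the list of rows, each a list of 5 numbers: the shift along the tool's x, y, z in m, then the turn about the tool's z in degrees, then the finger opening in m, from 0 to 0.0881. In form: [[[tx, ty, tz, spin, claw], ...]]. A call has 1 to 20 rows; each row shifts and turns the commanded pose from where the row before left it, along the tool's axes as they then stand; what a row does not reach is not made up. A row lasts 1/8 s, in which the tool goes at most 62.5 mm and 10.7 degrees, less where a joint would pass 70% of its speed; a pose out of reach is approached as far as the arm can. A call with a gripper value outside its range is refused whole. The fingers move at their own pace and stop on an object; "force" is the grip in N (left out, the last holds). Time passes only in rows, so rows that do not move let the fingers close. It gives the time, the measured TCP pose, the force, the opening and the grip force at its end, in the units of the state.
- r.state(): the state, without advancing time (a new reading comes with each control period).
- r.capture(name): name is "side" or "top"; returns the picture (480x640x3 uint8, blue, green, red); there is no depth.
- r.camera_model(name): a dict with "camera_matrix" (3x3 intrinsics, pixels), "cam_to_world" (4x4, takes a point from camera to world coordinates). Camera axes: x right, y down, z forward; pixel columns grow to the right and rows downward; lengths in m; the calibration is good to about 2 mm. A picture is of the moment at which its call begins. camera_model takes no time and is no camera call.
- r.close_job(): hands the job in; it is judged then, once.
Trained networks look in the newest picture that a camera, given by its name, has taken for a name from the list of things; names that differ only in an ending like _2 or _b are one class to them, and where a whole thing is asked for, a point or a joint stands for the part that bears it (a point fixed in the world has none). Each returns a list of dicts, best first, with "confidence" (0 to 1); they miss things now and then, are a little off and sometimes report something else, mostly with a low value. They report only what shows in the picture. A call takes as long as a camera call. They do not tell look-alikes from the thing itself.
- r.search_frame(camera, label): "rect" ([left, top, right, bottom] in pixels, round what is visible of it).
- r.tip_of(camera, label): "uv" ([column, row] in pixels: a listed point, or the origin of a listed thing).
The state is a dict: "time_s": time; "joints": joint angles; "qvel": joint speeds; "tau": joint torques, N m; "ee_pos": TCP position; "eef_rot": TCP orientation; "force": force on the tool from outside, world axes, zero at the start; "ft_torque": the same for the moment, N m; "finger_gap": finger opening in m; "finger_force": force on a finger pad.
Only numpy, scipy, OpenCV 4.12 (cv2) and the standard library are available. Lean on these libraries where they do the work, as an engineer would, in place of code of your own. Each camera call takes 0.05 s, during which the arm holds its last target. There are 200 camera calls.

### The job

Seat the loose drive in the dock: work the orange grip of the slide all the way to its end stop at the brass-contact end, so that the blue jaw pushes the drive fully home, and then let go. On the way the slide catches on two hidden gates that you can only feel: when it stops early, ease off, shift the grip crosswise to the other side of its play and carry on. Do not force anything, do not touch the drive with the robot, and leave the power bank, the tape roll and the solder reel where they are.

Things in the scene. Friction and masses are not known exactly. Their poses are not given: they have to be found in the camera images.
- dock: Drive dock screwed to the bench, 190 (x) x 250 (y) mm. Origin: centre of its underside, on the bench. Its +y axis is the slide's direction of travel, towards the end stop. At its -x side an open bed for the drive: floor 12 mm above the bench, 75 mm wide, ending in a black end block with brass contacts, face at y = +111 mm.
- track_box (a point): Centre of the top of the closed grey track box at the dock's +x side, 35 mm above the bench; the box is 92 (x) x 250 (y) mm; a black end buffer on it rises to 44 mm. Inside, out of sight, two rigid gates stop a pin under the grip: the first at an unknown carriage travel of 20 to 62 mm, the second 30 mm farther. Between them the pin has 14 mm of play along the travel to change sides.
- jaw_face (a point): Foot of the front face of the blue jaw (72 mm wide in x, 14 mm thick, z = 14 to 48 mm over the bench), which hangs over the bed on an arm of the dark steel carriage, 32 mm behind the grip's centre, and pushes the drive in +y. Frame as the dock's.
- grip_cup (a point): Centre of the floor of the orange grip, a square finger cup open at the top, sides parallel to the dock's: outside 76 x 76 mm, inside 58 x 58 mm, walls 9 mm thick and 26 mm high. The point lies on the inner floor, 50 mm above the bench; the rim is at 74 mm. Closed fingers put in from above can push the grip in every direction. Frame as the dock's.
- carriage (a joint): Travel of the carriage with grip and jaw along the dock's +y, in m: 0 at the rear, 0.110 at the end stop (rigid). Friction about 1.5 N, no spring, stays where it is left. At the end stop the jaw stands about 2 mm short of squeezing the drive.
- grip (a joint): Crosswise position of the grip on the carriage along the dock's +x, in m: 0 to 0.020, rigid stops at both ends, friction about 1 N, no spring. The first gate is passed only above about 0.013, the second only below about 0.007. It can be shifted at any travel, except beside a gate or while pressed hard against one.
- drive: Silver storage drive, 70 x 101 x 7 mm, lying loose in the bed with its long side (its y) along the dock's y, ahead of the jaw. Origin: centre of its underside.
- dock_seat (a point): Place of the drive's origin when the drive is fully home against the brass-contact end block. Frame as the dock's.
- bank: Dark blue power bank, 64 x 90 x 25 mm, bystander. Origin: centre of its underside.
- tape: Roll of pale blue tape, 100 mm across, 34 mm high, bystander. Origin: centre of its underside.
- reel: Solder reel, 53 mm across, 43 mm high, bystander. Origin: centre of its underside.
Things that resemble listed ones, but are neither listed nor needed, are in the scene too. Of the things that look like the drive, the largest one is meant.

How it is judged:
At the end, for the whole second after the job is handed in: The carriage is within 2.5 mm of its end stop (travel 110 mm) and the drive lies flat and at rest in the bed, within 4 mm of fully home against the end block (value of joint carriage above 0.1075 m and y of drive in the frame of dock_seat between -0.004 and 0.003 m and x of drive in the frame of dock_seat between -0.005 and 0.005 m and z of drive in the frame of dock_seat below 0.003 m and angle between drive's own z axis and vertical below 0.05 rad and linear speed of drive below 0.01 m/s); the robot touches nothing.
It fails at once if the dock, slide or grip is forced with more than 45 N (contact force between any of the fingers, the arm and dock above 45 N).
It fails at once if the robot touches the drive (contact force between any of the fingers, the arm and drive above 0.5 N).
It fails at once if the power bank is moved by more than 15 mm (distance of bank from where it was at the start of the episode above 0.015 m).
It fails at once if the tape roll is moved by more than 15 mm (distance of tape from where it was at the start of the episode above 0.015 m).
It fails at once if the solder reel is moved by more than 15 mm (distance of reel from where it was at the start of the episode above 0.015 m).
It also fails if it takes over 42 s, if anything falls off the work surface, if the arm or the gripper's body presses on something with over 40 N, if the wrist force passes 120 N, or if a joint passes its speed limit or range.

## Working session

There is one attempt and no reset: what is moved stays moved. The work goes in short steps, Python scripts to look and compute and a tool call to move; the robot and the scene stay as the last step left them, time stands still between calls to the robot, and variables do not carry over. Pictures are saved under pics/ and viewed, at most 10 in all, crops included, and the job is handed in when it is done.

Besides the shell and the picture viewer there is one more tool, called after "Call:" by a JSON object that holds its "op" and its "data", one argument or row to a line. play_rows: Moves the arm, as the interface text tells. Its arguments: {"type":"object","properties":{"plan":{"type":"array"},"force":{"type":"number"}},"required":["plan"]}

```bash
mkdir -p pics; cat > h.py <<'E'
import numpy as np, cv2
from workcell import r
def ray(cam,uv,z):
    m=r.camera_model(cam);K=np.array(m["camera_matrix"]);T=np.array(m["cam_to_world"])
    d=T[:3,:3]@np.linalg.solve(K,[uv[0],uv[1],1.]);o=T[:3,3]
    return o+d*(z-o[2])/d[2]
def pix(cam,p):
    m=r.camera_model(cam);K=np.array(m["camera_matrix"]);T=np.array(m["cam_to_world"])
    c=K@(T[:3,:3].T@(np.array(p)-T[:3,3]));return c[:2]/c[2]
E
python3 - <<'E'
from h import *
s=r.state();print(s["time_s"],s["ee_pos"],np.round(s["eef_rot"],3).tolist(),s["force"],s["finger_gap"])
for c in("top","side"):
    cv2.imwrite(f"pics/{c}0.png",r.capture(c))
    for l,z in(("grip_cup",.05),("track_box",.035),("jaw_face",.014),("dock_seat",.012),("dock",0),("drive",.012)):
        for d in r.tip_of(c,l)[:2]: print(c,l,round(d["confidence"],2),np.round(d["uv"]),np.round(ray(c,d["uv"],z),4))
E
```

```text
0.0 [0.25738049 0.5135821  0.23780504] [[-0.894, 0.448, -0.001], [0.448, 0.894, -0.001], [0.0, -0.002, -1.0]] [-0.59365752 -0.04942676  0.37735487] 0.08815271986038516
top grip_cup 0.87 [366. 210.] [ 0.5504 -0.1226  0.05  ]
top track_box 0.88 [342. 203.] [ 0.5657 -0.074   0.035 ]
top jaw_face 0.56 [369. 261.] [ 0.4515 -0.132   0.014 ]
top dock_seat 0.76 [297. 237.] [0.4994 0.0156 0.012 ]
top dock 0.89 [334. 224.] [ 0.529  -0.0602  0.    ]
top drive 0.93 [438. 306.] [ 0.3641 -0.2688  0.012 ]
top drive 0.83 [333. 247.] [ 0.4801 -0.0587  0.012 ]
side grip_cup 0.63 [370. 263.] [ 0.5547 -0.1238  0.05  ]
side track_box 0.97 [363. 258.] [ 0.5685 -0.0778  0.035 ]
side jaw_face 0.87 [326. 292.] [ 0.4648 -0.127   0.014 ]
side dock_seat 0.61 [305. 257.] [0.4876 0.0137 0.012 ]
side dock 0.66 [337. 275.] [ 0.5231 -0.059   0.    ]
side dock 0.53 [308. 256.] [ 0.506  0.038 -0.   ]
side drive 0.65 [314. 275.] [ 0.4724 -0.0602  0.012 ]
side drive 0.61 [191. 243.] [0.2945 0.177  0.012 ]
```

View pics/top0.png

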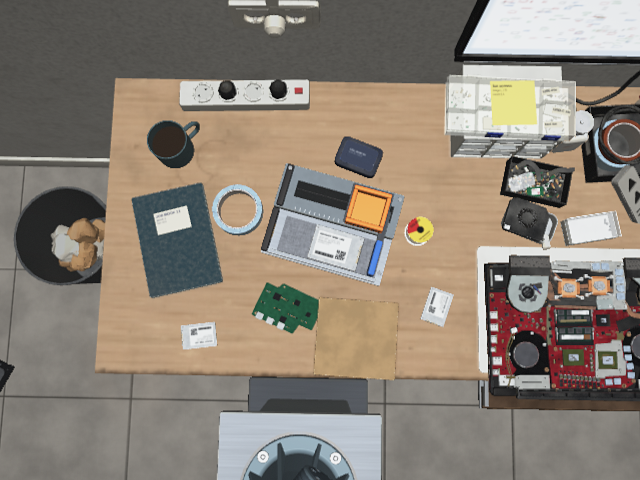

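View pics/side0.png

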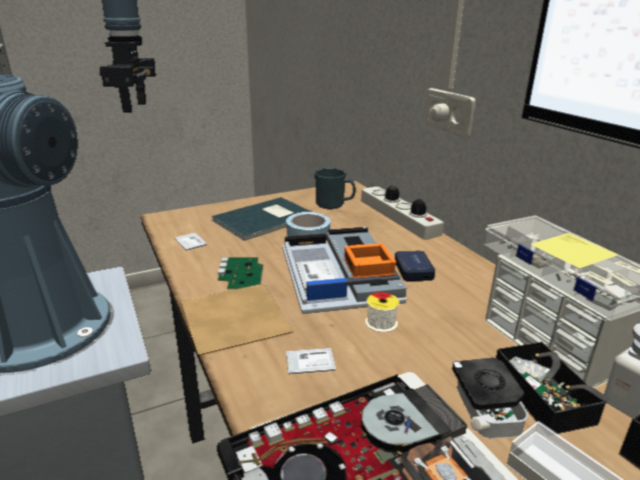

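The top view shows the dock with the orange grip at (369,207), the blue jaw at (375,257), the drive ahead of it at (335,243), and the end block on the left at about (272,240). Travel is therefore roughly world +y. The side view agrees. Next I measure the yaw and the cup centre.

```bash
python3 - <<'E'
from h import *
im=cv2.imread("pics/top0.png");hsv=cv2.cvtColor(im,cv2.COLOR_BGR2HSV)
m=cv2.inRange(hsv,(8,150,120),(22,255,255));n,L,S,C=cv2.connectedComponentsWithStats(m)
k=max((i for i in range(1,n) if abs(C[i][0]-369)<20 and abs(C[i][1]-207)<20),key=lambda i:S[i][4])
ys,xs=np.where(L==k)
p=np.array([ray("top",(x,y),.074)[:2] for x,y in zip(xs,ys)],np.float32)
print("rim rect",cv2.minAreaRect(p*1000),S[k])
c=[(287,164),(404,196),(380,284),(262,249)]
for uv in c: print(uv,[np.round(ray("top",uv,z)[:2],4) for z in(.012,.035,0)])
big=cv2.resize(im[150:300,245:425],None,fx=4,fy=4,interpolation=cv2.INTER_CUBIC);cv2.imwrite("pics/crop.png",big)
m=r.camera_model("top");print(np.round(m["cam_to_world"],3).tolist())
E
```

```text
rim rect ((548.8048095703125, -124.72453308105469), (75.46700286865234, 78.21819305419922), 75.07020568847656) [ 345  185   47   48 1436]
(287, 164) [array([0.6506, 0.0391]), array([0.6443, 0.0376]), array([0.6539, 0.0398])]
(404, 196) [array([ 0.5877, -0.2021]), array([ 0.5826, -0.1991]), array([ 0.5903, -0.2037])]
(380, 284) [array([ 0.4066, -0.1539]), array([ 0.4049, -0.1518]), array([ 0.4075, -0.155 ])]
(262, 249) [array([0.473 , 0.0848]), array([0.47  , 0.0825]), array([0.4745, 0.086 ])]
[[0.019, -0.989, 0.145, 0.311], [-1.0, -0.018, 0.003, -0.04], [-0.0, -0.145, -0.989, 1.26], [0.0, 0.0, 0.0, 1.0]]
```

View pics/crop.png

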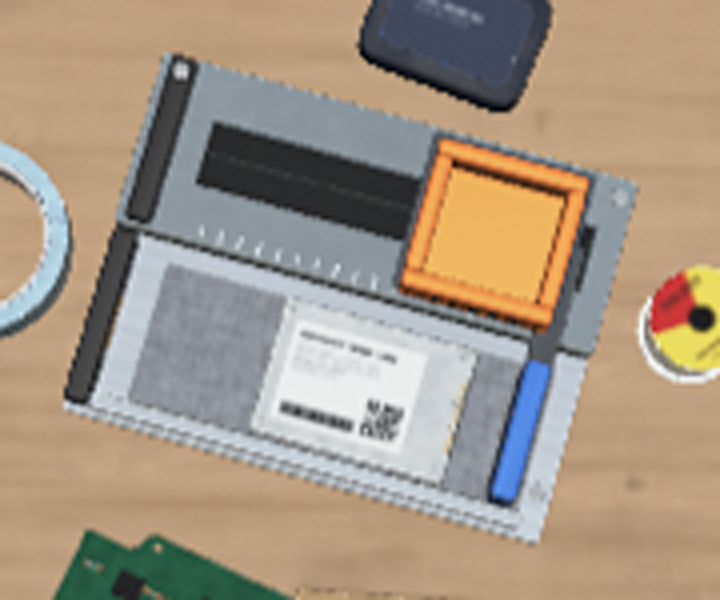

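The crop shows the cup centre near crop pixel (497,232), the drive square in the bed and the track slot running left. Yaw is about -15° and the cup is at about (0.551, -0.1235). First I go above it with the fingers closed.

Call:
{"op": "play_rows", "data": {
  "plan": [
    [[0,0,0,-5.8,0],[0,0,0,-5.8,0],[-0.028,-0.0337,0,0,0],[-0.028,-0.0337,0,0,0],[-0.028,-0.0337,0,0,0],[-0.028,-0.0337,0,0,0],[-0.028,-0.0337,0,0,0],[-0.028,-0.0337,0,0,0],[-0.028,-0.0337,0,0,0],[-0.028,-0.0337,0,0,0],[-0.028,-0.0337,0,0,0],[-0.028,-0.0337,0,0,0],[-0.028,-0.0337,0,0,0],[-0.028,-0.0337,0,0,0],[-0.028,-0.0337,0,0,0],[-0.028,-0.0337,0,0,0],[-0.028,-0.0337,0,0,0],[-0.028,-0.0337,0,0,0]]
  ],
  "force": 20
}}

```text
time_s: 2.95
ee_pos: [0.5511, -0.1243, 0.2388]
eef_rot: [[-0.966, 0.26, 0.0], [0.26, 0.966, -0.0], [-0.0, 0.0, -1.0]]
force: [0.9, -0.1, 1.2]
finger_gap: 0.0008
finger_force: 0.0
```

```bash
cat >> h.py <<'E'
Y=np.array([.2588,.9659,0]);X=np.array([.9659,-.2588,0])
def rep(C=(.551,-.1235,0)):
    s=r.state();p=np.array(s["ee_pos"]);f=np.array(s["force"]);d=p-np.array(C)
    print("t",s["time_s"],"pos",p.round(4),"dock dx dy mm",(1e3*np.array([d@X,d@Y])).round(1),"F x,y,z",np.round([f@X,f@Y,f[2]],1),"gap",round(s["finger_gap"],4));return s
E
python3 - <<'E'
from h import *
s=rep();print(np.round(s["eef_rot"],3).tolist())
E
```

```text
t 2.95 pos [ 0.5511 -0.1243  0.2388] dock dx dy mm [ 0.3 -0.8] F x,y,z [0.9 0.1 1.2] gap 0.0008
[[-0.966, 0.26, 0.0], [0.26, 0.966, -0.0], [-0.0, 0.0, -1.0]]
```

Call:
{"op": "play_rows", "data": {
  "plan": [
    [[0,0,0.03,0,0],[0,0,0.03,0,0],[0,0,0.03,0,0],[0,0,0.03,0,0],[0,0,0.02,0,0],[0,0,0.01,0,0],[0,0,0,0,0]]
  ]
}}

```text
time_s: 3.82
ee_pos: [0.5503, -0.1228, 0.0883]
eef_rot: [[-0.966, 0.259, -0.001], [0.259, 0.966, 0.0], [0.001, 0.0, -1.0]]
force: [-0.1, -0.6, -0.9]
finger_gap: 0.0003
finger_force: 0.0
```

```bash
python3 - <<'E'
from h import *
rep()
a=r.capture("side")[200:330,240:440];cv2.imwrite("pics/s1.png",cv2.resize(a,None,fx=4,fy=4))
E
```

```text
t 3.825 pos [ 0.5503 -0.1228  0.0883] dock dx dy mm [-0.8  0.5] F x,y,z [ 0.  -0.6 -0.9] gap 0.0003
```

View pics/s1.png

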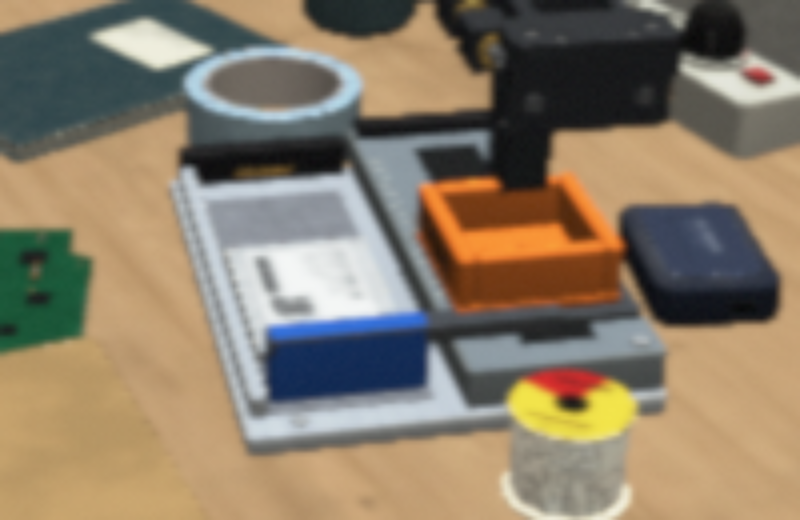

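The closed fingers at crop (525,188), dropped by 14 mm, land at about (525,215), which matches the cup rim centre at (520,215). I go down into the cup.

Call:
{"op": "play_rows", "data": {
  "plan": [
    [[0,0,0.01,0,0],[0,0,0.01,0,0],[0,0,0.01,0,0],[0,0,0,0,0]]
  ]
}}

```text
time_s: 4.38
ee_pos: [0.5497, -0.1226, 0.0575]
eef_rot: [[-0.966, 0.259, -0.002], [0.259, 0.966, 0.001], [0.002, 0.0, -1.0]]
force: [0.2, 0.4, 0.0]
finger_gap: 0.0004
finger_force: 0.0
```

```bash
python3 -c "
from h import *
rep()"
```

```text
t 4.375 pos [ 0.5497 -0.1226  0.0575] dock dx dy mm [-1.5  0.6] F x,y,z [0.1 0.4 0. ] gap 0.0004
```

Shift the grip to +x (tool -x) until I feel the stop.

Call:
{"op": "play_rows", "data": {
  "plan": [
    [[-0.005,0,0,0,0],[-0.005,0,0,0,0],[-0.005,0,0,0,0],[-0.003,0,0,0,0],[-0.003,0,0,0,0],[-0.003,0,0,0,0],[0,0,0,0,0]]
  ]
}}

```text
time_s: 5.25
ee_pos: [0.574, -0.1292, 0.0587]
eef_rot: [[-0.966, 0.259, 0.0], [0.259, 0.966, -0.0], [-0.0, 0.0, -1.0]]
force: [0.1, 0.4, -0.1]
finger_gap: 0.0005
finger_force: 0.0
```

Call:
{"op": "play_rows", "data": {
  "plan": [
    [[-0.002,0,0,0,0],[-0.002,0,0,0,0]]
  ]
}}

```text
time_s: 5.5
ee_pos: [0.5775, -0.1301, 0.0586]
eef_rot: [[-0.966, 0.259, -0.0], [0.259, 0.966, 0.0], [0.0, 0.0, -1.0]]
force: [-0.8, -0.4, 0.3]
finger_gap: 0.0006
finger_force: 0.5
```

Call:
{"op": "play_rows", "data": {
  "plan": [
    [[-0.002,0,0,0,0],[-0.002,0,0,0,0]]
  ]
}}

```text
time_s: 5.75
ee_pos: [0.5815, -0.1312, 0.0586]
eef_rot: [[-0.966, 0.259, -0.0], [0.259, 0.966, 0.0], [0.0, 0.0, -1.0]]
force: [-0.2, 0.5, 0.6]
finger_gap: 0.0005
finger_force: 0.5
```

Call:
{"op": "play_rows", "data": {
  "plan": [
    [[-0.002,0,0,0,0],[-0.002,0,0,0,0]]
  ]
}}

```text
time_s: 6.0
ee_pos: [0.5847, -0.132, 0.0585]
eef_rot: [[-0.966, 0.259, -0.002], [0.259, 0.966, 0.001], [0.002, 0.0, -1.0]]
force: [-7.2, 2.0, 5.0]
finger_gap: 0.0005
finger_force: 3.7
```

Call:
{"op": "play_rows", "data": {
  "plan": [
    [[-0.002,0,0,0,0],[-0.002,0,0,0,0]]
  ]
}}

```text
time_s: 6.25
ee_pos: [0.5852, -0.132, 0.0583]
eef_rot: [[-0.966, 0.259, -0.01], [0.259, 0.966, 0.003], [0.01, 0.0, -1.0]]
force: [-21.5, 5.1, 16.9]
finger_gap: 0.0005
finger_force: 11.4
```

```bash
python3 - <<'E'
from h import *
rep()
a=r.capture("top")[150:300,245:425];cv2.imwrite("pics/t2.png",cv2.resize(a,None,fx=4,fy=4))
E
```

```text
t 6.25 pos [ 0.5852 -0.132   0.0583] dock dx dy mm [35.2  0.6] F x,y,z [-22.1  -0.6  16.9] gap 0.0005
```

View pics/t2.png

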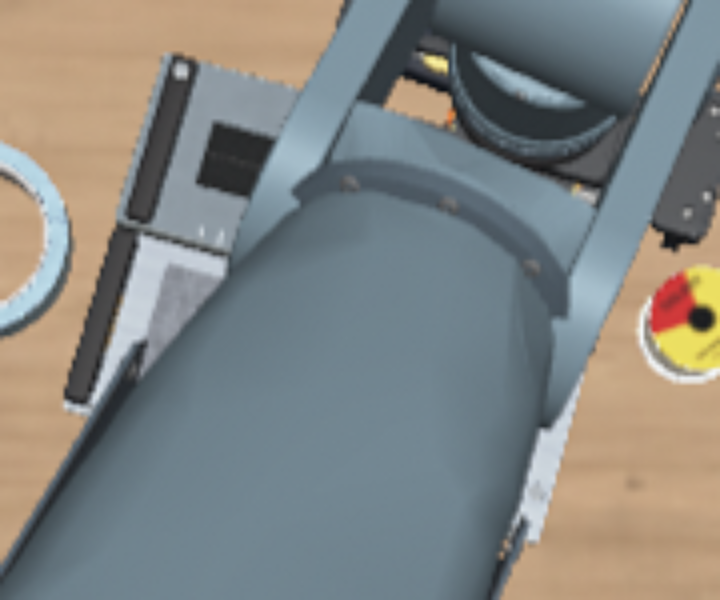

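The +x stop is felt at about 35 mm offset, with the arm hiding the dock from above. Force rises about 4 N per mm of command, so steps of up to 6 mm per check are safe. I ease off and begin to push in +y.

Call:
{"op": "play_rows", "data": {
  "plan": [
    [[0.004,0,0,0,0],[0,0.004,0,0,0],[0,0.004,0,0,0],[0,0.003,0,0,0],[0,0.003,0,0,0],[0,0.003,0,0,0]]
  ]
}}

```text
time_s: 7.05
ee_pos: [0.5891, -0.1156, 0.0586]
eef_rot: [[-0.966, 0.259, -0.002], [0.259, 0.966, 0.0], [0.002, -0.0, -1.0]]
force: [-6.5, -0.7, 3.4]
finger_gap: 0.0001
finger_force: 3.1
```

```bash
python3 -c "
from h import *
rep()"
```

```text
t 7.05 pos [ 0.5891 -0.1156  0.0586] dock dx dy mm [34.7 17.5] F x,y,z [-6.1 -2.3  3.4] gap 0.0001
```

Call:
{"op": "play_rows", "data": {
  "plan": [
    [[0,0.003,0,0,0],[0,0.003,0,0,0]]
  ]
}}

```text
time_s: 7.3
ee_pos: [0.5906, -0.1098, 0.0586]
eef_rot: [[-0.966, 0.259, -0.002], [0.259, 0.966, 0.0], [0.002, -0.0, -1.0]]
force: [-6.9, 0.1, 3.6]
finger_gap: 0.0001
finger_force: 3.2
```

Call:
{"op": "play_rows", "data": {
  "plan": [
    [[0,0.003,0,0,0],[0,0.003,0,0,0]]
  ]
}}

```text
time_s: 7.55
ee_pos: [0.5921, -0.104, 0.0586]
eef_rot: [[-0.966, 0.259, -0.002], [0.259, 0.966, 0.0], [0.002, -0.0, -1.0]]
force: [-6.7, -0.7, 4.2]
finger_gap: 0.0003
finger_force: 3.2
```

Call:
{"op": "play_rows", "data": {
  "plan": [
    [[0,0.004,0,0,0],[0,0.003,0,0,0]]
  ]
}}

```text
time_s: 7.8
ee_pos: [0.594, -0.0972, 0.0586]
eef_rot: [[-0.966, 0.259, -0.002], [0.259, 0.966, 0.0], [0.002, -0.0, -1.0]]
force: [-7.1, -1.1, 4.6]
finger_gap: 0.0005
finger_force: 3.2
```

Call:
{"op": "play_rows", "data": {
  "plan": [
    [[0,0.004,0,0,0],[0,0.003,0,0,0]]
  ]
}}

```text
time_s: 8.05
ee_pos: [0.5957, -0.0905, 0.0586]
eef_rot: [[-0.966, 0.259, -0.002], [0.259, 0.966, 0.0], [0.002, -0.0, -1.0]]
force: [-7.0, -0.8, 5.2]
finger_gap: 0.0007
finger_force: 3.2
```

Call:
{"op": "play_rows", "data": {
  "plan": [
    [[0,0.004,0,0,0],[0,0.003,0,0,0]]
  ]
}}

```text
time_s: 8.3
ee_pos: [0.5976, -0.0837, 0.0586]
eef_rot: [[-0.966, 0.259, -0.002], [0.259, 0.966, 0.0], [0.002, -0.0, -1.0]]
force: [-6.4, 0.2, 3.7]
finger_gap: 0.0005
finger_force: 3.3
```

Call:
{"op": "play_rows", "data": {
  "plan": [
    [[0,0.004,0,0,0],[0,0.003,0,0,0]]
  ]
}}

```text
time_s: 8.55
ee_pos: [0.5994, -0.0769, 0.0586]
eef_rot: [[-0.966, 0.259, -0.002], [0.259, 0.966, 0.0], [0.002, -0.0, -1.0]]
force: [-7.7, 0.1, 4.0]
finger_gap: 0.0001
finger_force: 3.3
```

Call:
{"op": "play_rows", "data": {
  "plan": [
    [[0,0.003,0,0,0],[0,0.003,0,0,0]]
  ]
}}

```text
time_s: 8.8
ee_pos: [0.6007, -0.0716, 0.0582]
eef_rot: [[-0.966, 0.259, -0.003], [0.259, 0.966, -0.001], [0.002, -0.001, -1.0]]
force: [-6.0, -2.0, -0.1]
finger_gap: 0.0004
finger_force: 2.4
```

Call:
{"op": "play_rows", "data": {
  "plan": [
    [[0,0.002,0,0,0],[0,0,0,0,0]]
  ]
}}

```text
time_s: 9.05
ee_pos: [0.6013, -0.0694, 0.0581]
eef_rot: [[-0.966, 0.259, -0.003], [0.259, 0.966, -0.0], [0.002, -0.001, -1.0]]
force: [-5.6, -0.3, -0.1]
finger_gap: 0.0002
finger_force: 2.4
```

```bash
python3 -c "
from h import *
rep()"
```

```text
t 9.05 pos [ 0.6013 -0.0694  0.0581] dock dx dy mm [34.6 65.2] F x,y,z [-5.3 -1.7 -0.1] gap 0.0002
```

Still moving freely (about 1.7 N). I carry on.

Call:
{"op": "play_rows", "data": {
  "plan": [
    [[0,0.003,0,0,0],[0,0.003,0,0,0]]
  ]
}}

```text
time_s: 9.3
ee_pos: [0.6027, -0.0639, 0.058]
eef_rot: [[-0.966, 0.259, -0.003], [0.259, 0.966, -0.001], [0.003, -0.001, -1.0]]
force: [-6.8, -8.0, 0.1]
finger_gap: 0.0006
finger_force: 5.3
```

Call:
{"op": "play_rows", "data": {
  "plan": [
    [[0,0.002,0,0,0],[0,0,0,0,0]]
  ]
}}

```text
time_s: 9.55
ee_pos: [0.6028, -0.0638, 0.058]
eef_rot: [[-0.966, 0.259, -0.004], [0.259, 0.966, -0.003], [0.003, -0.004, -1.0]]
force: [-8.0, -9.7, -0.0]
finger_gap: 0.0005
finger_force: 7.6
```

```bash
python3 -c "
from h import *
rep()"
```

```text
t 9.55 pos [ 0.6028 -0.0638  0.058 ] dock dx dy mm [34.6 71. ] F x,y,z [ -5.2 -11.4  -0. ] gap 0.0005
```

Stopped at dy = 71 mm (travel about 59), so this is the second gate. I ease off and shift to the -x side (contact expected at dx of about -5, stop at about -25).

Call:
{"op": "play_rows", "data": {
  "plan": [
    [[0,-0.003,0,0,0],[0.002,-0.003,0,0,0],[0.006,0,0,0,0],[0.006,0,0,0,0],[0.006,0,0,0,0],[0.006,0,0,0,0],[0.006,0,0,0,0],[0.005,0,0,0,0],[0.003,0,0,0,0],[0.003,0,0,0,0]]
  ]
}}

```text
time_s: 10.8
ee_pos: [0.5613, -0.0564, 0.0588]
eef_rot: [[-0.966, 0.259, 0.001], [0.259, 0.966, -0.0], [-0.001, 0.0, -1.0]]
force: [1.3, -0.5, -0.1]
finger_gap: 0.0001
finger_force: 0.6
```

Call:
{"op": "play_rows", "data": {
  "plan": [
    [[0.003,0,0,0,0],[0.002,0,0,0,0]]
  ]
}}

```text
time_s: 11.05
ee_pos: [0.5564, -0.0551, 0.0588]
eef_rot: [[-0.966, 0.259, 0.0], [0.259, 0.966, -0.0], [-0.0, -0.0, -1.0]]
force: [0.5, -0.0, -0.6]
finger_gap: 0.0003
finger_force: 0.5
```

```bash
python3 -c "
from h import *
rep()"
```

```text
t 11.05 pos [ 0.5564 -0.0551  0.0588] dock dx dy mm [-12.5  67.4] F x,y,z [ 0.5  0.1 -0.6] gap 0.0003
```

Call:
{"op": "play_rows", "data": {
  "plan": [
    [[0.003,0,0,0,0],[0.003,0,0,0,0]]
  ]
}}

```text
time_s: 11.3
ee_pos: [0.5505, -0.0535, 0.0588]
eef_rot: [[-0.966, 0.259, 0.0], [0.259, 0.966, -0.0], [-0.0, -0.0, -1.0]]
force: [0.4, -0.7, 0.1]
finger_gap: 0.0003
finger_force: 0.6
```

Call:
{"op": "play_rows", "data": {
  "plan": [
    [[0.003,0,0,0,0],[0.001,0,0,0,0]]
  ]
}}

```text
time_s: 11.55
ee_pos: [0.5467, -0.0525, 0.0588]
eef_rot: [[-0.966, 0.259, 0.0], [0.259, 0.966, -0.0], [-0.0, -0.0, -1.0]]
force: [2.9, -0.7, -1.7]
finger_gap: 0.0006
finger_force: 1.5
```

```bash
python3 -c "
from h import *
rep()"
```

```text
t 11.55 pos [ 0.5467 -0.0525  0.0588] dock dx dy mm [-22.5  67.4] F x,y,z [ 3.   0.1 -1.7] gap 0.0006
```

Call:
{"op": "play_rows", "data": {
  "plan": [
    [[0.002,0,0,0,0],[0,0,0,0,0]]
  ]
}}

```text
time_s: 11.8
ee_pos: [0.5465, -0.0525, 0.0589]
eef_rot: [[-0.966, 0.26, 0.004], [0.26, 0.966, -0.001], [-0.005, 0.0, -1.0]]
force: [8.2, -1.3, -6.6]
finger_gap: 0.0003
finger_force: 4.2
```

Call:
{"op": "play_rows", "data": {
  "plan": [
    [[-0.001,0.004,0,0,0],[0,0.003,0,0,0]]
  ]
}}

```text
time_s: 12.05
ee_pos: [0.5484, -0.046, 0.0589]
eef_rot: [[-0.966, 0.259, 0.002], [0.259, 0.966, -0.001], [-0.002, -0.001, -1.0]]
force: [4.5, -2.8, -2.4]
finger_gap: 0.0007
finger_force: 2.6
```

```bash
python3 -c "
from h import *
rep()"
```

```text
t 12.05 pos [ 0.5484 -0.046   0.0589] dock dx dy mm [-22.6  74.2] F x,y,z [ 5.1 -1.5 -2.4] gap 0.0007
```

The -x stop was felt at dx = -22.6, and the gate is being passed (dy = 74). I continue towards the end stop, expected at dy of about 122.

Call:
{"op": "play_rows", "data": {
  "plan": [
    [[0,0.003,0,0,0],[0,0.003,0,0,0]]
  ]
}}

```text
time_s: 12.3
ee_pos: [0.5499, -0.0401, 0.0589]
eef_rot: [[-0.966, 0.259, 0.002], [0.259, 0.966, -0.001], [-0.002, -0.0, -1.0]]
force: [3.9, -3.9, -3.2]
finger_gap: 0.0004
finger_force: 2.7
```

Call:
{"op": "play_rows", "data": {
  "plan": [
    [[0,0.003,0,0,0],[0,0.003,0,0,0]]
  ]
}}

```text
time_s: 12.55
ee_pos: [0.5515, -0.0343, 0.0589]
eef_rot: [[-0.966, 0.259, 0.002], [0.259, 0.966, -0.001], [-0.002, -0.0, -1.0]]
force: [4.7, -2.6, -3.1]
finger_gap: 0.0002
finger_force: 2.7
```

Call:
{"op": "play_rows", "data": {
  "plan": [
    [[0,0.004,0,0,0],[0,0.004,0,0,0]]
  ]
}}

```text
time_s: 12.8
ee_pos: [0.5535, -0.0266, 0.0589]
eef_rot: [[-0.966, 0.259, 0.002], [0.259, 0.966, -0.001], [-0.002, -0.0, -1.0]]
force: [3.4, -3.0, -2.3]
finger_gap: 0.0005
finger_force: 2.6
```

Call:
{"op": "play_rows", "data": {
  "plan": [
    [[0,0.004,0,0,0],[0,0.004,0,0,0]]
  ]
}}

```text
time_s: 13.05
ee_pos: [0.5556, -0.0188, 0.0589]
eef_rot: [[-0.966, 0.259, 0.002], [0.259, 0.966, -0.001], [-0.002, -0.001, -1.0]]
force: [4.1, -4.2, -2.2]
finger_gap: 0.0003
finger_force: 2.6
```

Call:
{"op": "play_rows", "data": {
  "plan": [
    [[0,0.004,0,0,0],[0,0.004,0,0,0]]
  ]
}}

```text
time_s: 13.3
ee_pos: [0.5576, -0.0111, 0.0589]
eef_rot: [[-0.966, 0.259, 0.002], [0.259, 0.966, -0.001], [-0.002, -0.0, -1.0]]
force: [4.0, -4.0, -2.8]
finger_gap: 0.0004
finger_force: 2.6
```

Call:
{"op": "play_rows", "data": {
  "plan": [
    [[0,0.003,0,0,0],[0,0.003,0,0,0]]
  ]
}}

```text
time_s: 13.55
ee_pos: [0.5585, -0.0081, 0.059]
eef_rot: [[-0.966, 0.258, -0.0], [0.258, 0.966, -0.006], [-0.001, -0.006, -1.0]]
force: [-2.0, -23.3, 0.3]
finger_gap: 0.0004
finger_force: 11.6
```

A firm stop at dy of about 113 mm. I ease off and look to see whether this is the end stop.

Call:
{"op": "play_rows", "data": {
  "plan": [
    [[0,-0.004,0,0,0],[-0.003,-0.003,0,0,0]]
  ]
}}

```text
time_s: 13.8
ee_pos: [0.5588, -0.0122, 0.0585]
eef_rot: [[-0.966, 0.259, -0.002], [0.259, 0.966, 0.001], [0.002, 0.0, -1.0]]
force: [-0.0, -0.3, -0.1]
finger_gap: 0.001
finger_force: 0.0
```

```bash
python3 - <<'E'
from h import *
rep()
a=r.capture("side");cv2.imwrite("pics/s3.png",cv2.resize(a[200:330,240:440],None,fx=4,fy=4,interpolation=cv2.INTER_CUBIC))
for l,z in(("grip_cup",.05),("jaw_face",.014),("drive",.012),("dock_seat",.012)):
    for d in r.tip_of("side",l)[:2]:
        p=ray("side",d["uv"],z);q=p-np.array([.551,-.1235,0]);print(l,round(d["confidence"],2),np.round(d["uv"]),p.round(4),"dock",(1e3*np.array([q@X,q@Y])).round(1))
E
```

```text
t 13.8 pos [ 0.5588 -0.0122  0.0585] dock dx dy mm [-21.2 109.5] F x,y,z [ 0.1 -0.3 -0.1] gap 0.001
grip_cup 0.4 [316. 266.] [ 0.4616 -0.089   0.05  ] dock [-95.2  10.2]
jaw_face 0.55 [316. 267.] [ 0.4892 -0.0362  0.014 ] dock [-82.3  68.3]
jaw_face 0.44 [412. 266.] [ 0.6617 -0.1121  0.014 ] dock [103.9  39.7]
drive 0.87 [191. 246.] [0.2903 0.162  0.012 ] dock [-325.7  208.3]
drive 0.84 [310. 258.] [0.4948 0.0037 0.012 ] dock [-87.2 108.3]
dock_seat 0.95 [311. 256.] [0.4994 0.0111 0.012 ] dock [-84.7 116.6]
```

View pics/s3.png

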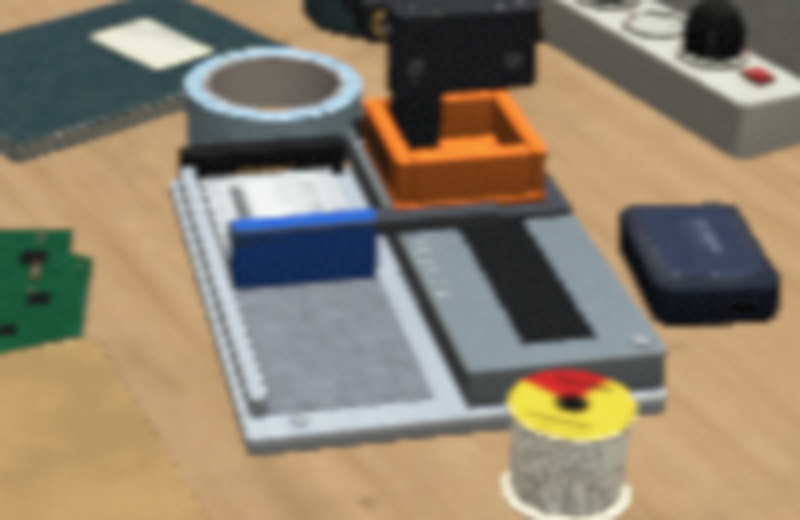

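The side crop shows the jaw's rear foot edge from (237,287) to (375,271), and the drive under the end block's lip at about (340,165). I compare the jaw's travel and its distance from the dock's rear edge with the sizes given.

```bash
python3 - <<'E'
from h import *
# template-free: blue mask lowest edge, before/after
a0=cv2.imread("pics/s1.png");a1=cv2.imread("pics/s3.png")
im0=cv2.resize(a0,None,fx=.25,fy=.25,interpolation=cv2.INTER_AREA)
im1=cv2.resize(a1,None,fx=.25,fy=.25,interpolation=cv2.INTER_AREA)
def D(u,v,z):
    q=ray("side",(u,v),z)-np.array([.551,-.1235,0]);return 1e3*np.array([q@X,q@Y])
for im in(a0,a1):
    h=cv2.cvtColor(im,cv2.COLOR_BGR2HSV);m=cv2.inRange(h,(105,150,60),(125,255,255))
    n,L,S,C=cv2.connectedComponentsWithStats(m);k=1+np.argmax(S[1:,4])
    for x in np.linspace(S[k][0]+20,S[k][0]+S[k][2]-20,5).astype(int):
        y=np.where(L[:,x]==k)[0]
        u=240+x/4-.4
        print(x,y.min(),y.max(),"foot",D(u,200+y.max()/4-.2,.014).round(1),"top(front edge)",D(u,200+y.min()/4-.4,.048).round(1))
# dock references: end corners (z about 0 rear bottom; black end block etc.)
for n,uv,z in(("rear foot L",(248,450),0),("rear foot R",(662,410),0),("box rear top R",(663,365),.035),("box rear top L",(463,378),.035)):
    print(n,D(240+uv[0]/4,200+uv[1]/4,z).round(1))
for uv,z in(((287,164),.035),((404,196),.035),((380,284),.012),((262,249),.012)):
    q=ray("top",uv,z)-np.array([.551,-.1235,0]);print("top corner",(1e3*np.array([q@X,q@Y])).round(1))
E
```

```text
291 344 396 foot [-111.3  -42.8] top(front edge) [-113.7  -54.3]
319 343 393 foot [-98.8 -42.6] top(front edge) [-101.8  -55.6]
348 339 390 foot [-85.8 -42.5] top(front edge) [-89.  -54.6]
376 336 387 foot [-73.1 -42.3] top(front edge) [-76.7 -54.3]
405 335 385 foot [-60.2 -43. ] top(front edge) [-64.3 -55.7]
254 236 283 foot [-110.5   58.6] top(front edge) [-112.9   44. ]
279 234 281 foot [-98.3  58.4] top(front edge) [-101.    43.9]
304 231 279 foot [-86.   58.3] top(front edge) [-88.9  44.8]
329 231 277 foot [-73.7  58.1] top(front edge) [-77.3  42.8]
354 229 275 foot [-61.3  57.9] top(front edge) [-65.3  42.7]
rear foot L [-132.7  -60.7]
rear foot R [ 54.  -62.8]
box rear top R [ 44.9 -80. ]
box rear top L [-42.5 -74.8]
top corner [ 48.5 179.8]
top corner [ 50.1 -64.9]
top corner [-131.6  -66.8]
top corner [-129.3  181. ]
```

The jaw moved 101 mm. Its measured start position implies a start travel of about 9 to 12 mm, which fits the end stop at 110. I lift clear and check from above.

Call:
{"op": "play_rows", "data": {
  "plan": [
    [[-0.005,-0.004,0,0,0],[0,0,-0.015,0,0],[0,0,-0.02,0,0],[0,0,-0.04,0,0],[0,0,-0.05,0,0],[0,0,-0.05,0,0],[0.03,0.04,0,0,0],[0.03,0.04,0,0,0],[0.03,0.04,0,0,0],[0.03,0.04,0,0,0],[0.03,0.04,0,0,0],[0.03,0.04,0,0,0],[0.03,0.04,0,0,0],[0.03,0.04,0,0,0],[0.03,0.04,0,0,0],[0,0,0,0,0]]
  ]
}}

```text
time_s: 16.05
ee_pos: [0.3943, 0.4027, 0.2348]
eef_rot: [[-0.967, 0.255, 0.001], [0.255, 0.967, 0.001], [-0.0, 0.001, -1.0]]
force: [0.5, -0.0, 0.4]
finger_gap: 0.0003
finger_force: 0.0
```

```bash
python3 - <<'E'
from h import *
rep()
a=r.capture("top");cv2.imwrite("pics/top4.png",a);cv2.imwrite("pics/t4.png",cv2.resize(a[150:300,245:425],None,fx=4,fy=4,interpolation=cv2.INTER_CUBIC))
for l,z in(("grip_cup",.05),("jaw_face",.014),("drive",.012),("dock_seat",.012),("track_box",.035)):
    for d in r.tip_of("top",l)[:2]:
        p=ray("top",d["uv"],z);q=p-np.array([.551,-.1235,0]);print(l,round(d["confidence"],2),np.round(d["uv"]),"dock",(1e3*np.array([q@X,q@Y])).round(1))
E
```

```text
t 16.05 pos [0.3943 0.4027 0.2348] dock dx dy mm [-287.5  467.7] F x,y,z [0.5 0.1 0.4] gap 0.0003
grip_cup 0.74 [318. 200.] dock [-7.9 97.4]
jaw_face 0.89 [323. 245.] dock [-88.1  64.2]
drive 0.96 [200. 335.] dock [-327.7  249.9]
drive 0.87 [436. 304.] dock [-138.9 -185.6]
track_box 0.83 [340. 198.] dock [10.7 58.4]
```

View pics/t4.png

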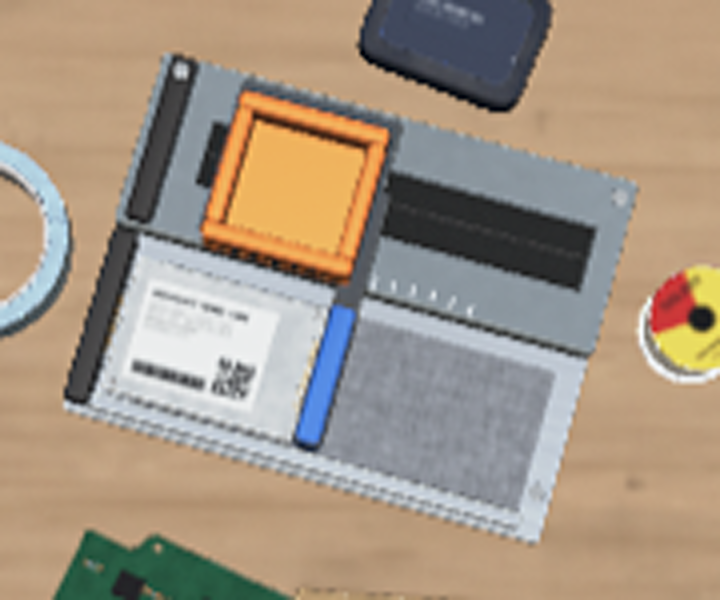

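The picture shows the drive's front edge at about crop (107,395), with a strip before the black block at about (88,400). That may be a gap of several mm, so I rectify the view and measure.

```bash
python3 - <<'E'
from h import *
im=cv2.imread("pics/top4.png");im0=cv2.imread("pics/top0.png")
def rect(im,z):
    # out px 4/mm... u=(dy+75)*3 ; v=(60-dx)*... dock y right, dock x up
    src=[];dst=[]
    for dx,dy in((-140,-75),(-140,190),(60,190),(60,-75)):
        p=np.array([.551,-.1235,z])+1e-3*(dx*X+dy*Y);src.append(pix("top",p));dst.append([(dy+75)*3,(60-dx)*3])
    H=cv2.getPerspectiveTransform(np.float32(src),np.float32(dst));return cv2.warpPerspective(im,H,(795,600),flags=cv2.INTER_CUBIC)
A=rect(im,.019);B=rect(im0,.019)
for y in range(0,795,30): cv2.line(A,(y,0),(y,6 if y%150 else 14),(0,0,255),1)
cv2.imwrite("pics/rect1.png",A)
g=lambda I,dx0,dx1:cv2.cvtColor(I,cv2.COLOR_BGR2GRAY)[int((60-dx1)*3):int((60-dx0)*3)].mean(0)
for nm,I in(("now",A),("before",B)):
    for a,b in((-115,-105),(-80,-70)):
        p=g(I,a,b);print(nm,a,"dy:gray",[(d,int(p[(d+75)*3])) for d in list(range(60,82,2))+list(range(145,186,2))])
E
```

```text
now -115 dy:gray [(60, 133), (62, 136), (64, 127), (66, 105), (68, 186), (70, 210), (72, 208), (74, 209), (76, 211), (78, 212), (80, 211), (145, 170), (147, 174), (149, 185), (151, 178), (153, 176), (155, 207), (157, 231), (159, 222), (161, 204), (163, 204), (165, 209), (167, 198), (169, 138), (171, 46), (173, 56), (175, 75), (177, 72), (179, 69), (181, 65), (183, 54), (185, 155)]
now -80 dy:gray [(60, 133), (62, 131), (64, 122), (66, 94), (68, 164), (70, 205), (72, 212), (74, 213), (76, 213), (78, 212), (80, 210), (145, 229), (147, 225), (149, 223), (151, 222), (153, 218), (155, 225), (157, 238), (159, 225), (161, 211), (163, 210), (165, 212), (167, 209), (169, 150), (171, 55), (173, 56), (175, 74), (177, 70), (179, 68), (181, 63), (183, 64), (185, 156)]
before -115 dy:gray [(60, 180), (62, 184), (64, 193), (66, 188), (68, 176), (70, 183), (72, 189), (74, 186), (76, 186), (78, 217), (80, 229), (145, 144), (147, 148), (149, 144), (151, 143), (153, 182), (155, 201), (157, 200), (159, 200), (161, 200), (163, 200), (165, 202), (167, 210), (169, 143), (171, 45), (173, 56), (175, 75), (177, 72), (179, 69), (181, 65), (183, 54), (185, 155)]
before -80 dy:gray [(60, 227), (62, 221), (64, 220), (66, 226), (68, 227), (70, 222), (72, 222), (74, 221), (76, 217), (78, 229), (80, 237), (145, 148), (147, 141), (149, 139), (151, 138), (153, 182), (155, 204), (157, 203), (159, 202), (161, 202), (163, 202), (165, 204), (167, 208), (169, 150), (171, 55), (173, 56), (175, 73), (177, 70), (179, 68), (181, 63), (183, 64), (185, 156)]
```

View pics/rect1.png

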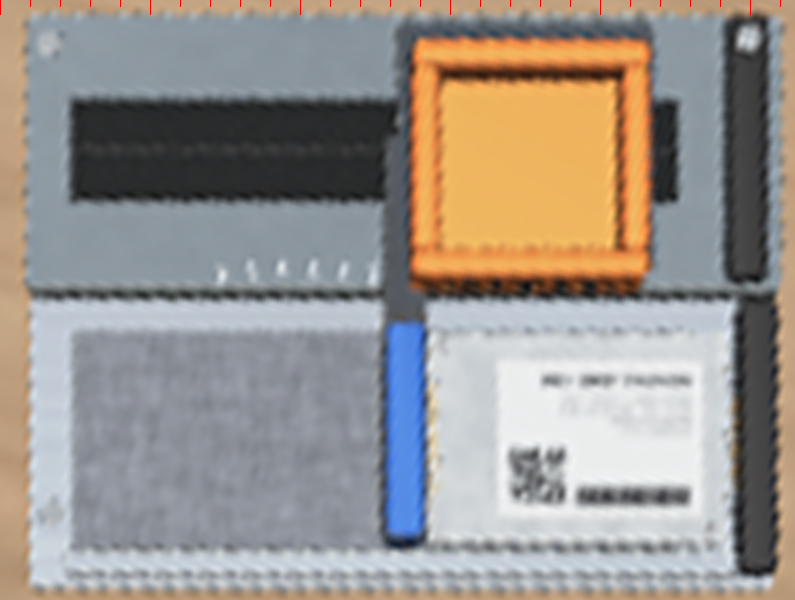

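Rectified, the dock spans dy -65 to 183, which puts its centre at about 59. The jaw face should then be at about 67 and measures 66.5 to 67.7. The drive's front edge is at about 168 and the end block face at about 170, so the carriage is at its end stop and the drive is home. The robot is clear, so I hand in.

```bash
python3 -c "
from workcell import r
print(r.close_job())"
```

```text
the job is handed in; nothing more can be done
None
```

The carriage is at its end stop and the drive measures about 2 mm from the contact block (limit 4 mm). The arm is clear of everything and the job was handed in at about 16 s of 42 s; no verdict came back.

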